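# Swing the karaoke microphone down into its holder

## Task

Put the karaoke microphone away, standing head up in the square bay of the grey tower. First slide (do not pick up) the coaster that covers the bay off the tower so that it drops into the low grey tray beside it (not into the bowl on the other side); then lift the microphone by its round head, loosen the grip so that the handle swings down, hold it again hanging upright, lower it gently all the way to the bottom of the bay and let go. Leave the bowl, the remote and the two cartridges where they are.

Things in the scene. Friction and masses are not known exactly. Their poses are not given: they have to be found in the camera images.
- tower: Tall module of a smoke-grey tier organizer, fixed, 120 x 120 mm, 115 mm high, with a square bay open at the top, 76 x 76 mm inside, its floor 6 mm above the glass. Origin: centre of its underside, z up. Tray and bowl stand at its two opposite x sides, centres 138 mm from its own: which is on +x and which on -x varies.
- deck (a point): Centre of the bay's mouth, in the tower's flat top face, 115 mm above the glass (the coaster starts on this face).
- tray: The low module of the organizer: a fixed open smoke-grey tray, 144 mm (its x) by 136 mm (its y) outside, walls 4 mm thick and 45 mm high, with its x axis in line with the tower's, some 6 mm from the tower's side. Origin: centre of its underside.
- coaster_mid (a point): Centre of the orange hard-silicone coaster, a flat disc of 100 mm diameter, 9 mm thick, about 80 g. It lies on top of the tower and covers the bay.
- mic_mid (a point): Middle of the karaoke microphone: 170 mm long, about 0.3 kg, lying level, axis 26 mm up. Its x axis runs from foot to head. Dark eight-sided foot (52 mm across flats) at -85 to -40 mm, pink handle 30 mm thick, silver ball head (52 mm) at +x. It balances about 40 mm from here towards the foot: held by the ball it swings down about the line between the fingers if gripped lightly, not if firmly.
- mic_head (a point): Centre of the microphone's ball head (52 mm diameter), 59 mm along +x from the microphone's middle and 144 mm from the foot's flat end face. When the microphone stands in the bay this point is 150 mm above the glass. Pinched here it roughly keeps its angle at 80 to 100 N and swings below about 40 N.
- mic_foot (a point): Centre of the flat end face of the microphone's foot, on which it can stand.
- bowl: Empty white porcelain bowl, loose, 132 mm across the rim, 55 mm high; origin at the centre of its underside. Leave it alone.
- remote_mid (a point): Centre of the black plastic remote, loose, 160 x 42 x 20 mm, long along its x. Leave it alone.
- cart_a_mid (a point): Centre of a blue cartridge, loose, 100 x 66 x 18 mm, long along its x. Leave it alone.
- cart_b_mid (a point): Centre of another blue cartridge like it, lying close beside the microphone's foot. Leave it alone.
There are look-alikes about, which are no part of the job. What is meant by the part that bears mic_mid is not green, orange or turquoise, and is the larger of those in its own colour.

How it is judged:
On the way, in this order (a step that is already met when the one before it is completed fails the run):
1. the coaster lies in the low tray (x of coaster_mid in the frame of tray between -0.068 and 0.068 m and y of coaster_mid in the frame of tray between -0.064 and 0.064 m and height (world z) of coaster_mid below 0.07 m and linear speed of coaster below 0.05 m/s), for 0.2 s.
2. the microphone hangs from the fingers, head up and handle down, clear of the glass (angle between mic_mid's own x axis and vertical below 0.3 rad and contact force between the fingers and mic above 0.5 N and height (world z) of mic_foot above 0.03 m), for 0.2 s.
At the end, for the whole second after the job is handed in: The microphone stands released and at rest in the bay, head up (within 0.15 rad of vertical), its foot face below 15 mm above the glass and within 30 mm of the bay axis; the coaster rests in the low tray (its centre between the walls, below 70 mm) (x of coaster_mid in the frame of tray between -0.068 and 0.068 m and y of coaster_mid in the frame of tray between -0.064 and 0.064 m and height (world z) of coaster_mid below 0.07 m and horizontal distance between mic_foot and deck below 0.03 m and height (world z) of mic_foot below 0.015 m and angle between mic_mid's own x axis and vertical below 0.15 rad and linear speed of each of mic, coaster below 0.03 m/s and contact force between the fingers and mic below 0.05 N); the robot touches nothing.
It fails at once if the bowl, the remote or a cartridge is pushed more than 20 mm from its place (distance of any of bowl, remote_mid, cart_a_mid, cart_b_mid from where it was at the start of the episode above 0.02 m).
It fails at once if the microphone is dropped into the bay (moves faster than 0.55 m/s, a fall of some 15 mm, while its foot is inside the bay) (horizontal distance between mic_foot and deck below 0.04 m and height (world z) of mic_foot below 0.11 m and linear speed of mic above 0.55 m/s).
It fails at once if the coaster is picked up instead of slid (its centre above 160 mm) (height (world z) of coaster_mid above 0.16 m).
It fails at once if the coaster touches the bowl (contact force between coaster and bowl above 0.2 N).
It also fails if it takes over 72 s, if anything falls off the work surface, if the arm or the gripper's body presses on something with over 40 N, if the wrist force passes 120 N, or if a joint passes its speed limit or range.

## Robot

A 7-joint arm with a two-finger parallel gripper is mounted at the origin on the work surface. World frame = base frame: x ahead of the robot, y to its left, z up, the work surface at z = 0. Lengths are in m, angles in rad, forces in N, time in s.
With the tool pointing down it reaches from about 0.425 to 0.925 m from the base axis. Payload 6.8 kg.
Tool frame: the origin (TCP) lies midway between the tips of the shut fingers; the grasp point (between the pads) lies 19 mm behind it; z points along the fingers, y is the line along which they close (so a half turn about z gives the same grasp; the last joint's range is limited). The gripper opens to 85 mm and grips with 20 to 120 N. Pads are 22 mm wide; open, the fingers measure 114 mm over their backs; the gripper's body (76 mm by 85 mm) begins 54 mm behind the grasp point. The pads swing forward as they close: fully open they stand 13 mm farther back than shut.
Start: joints at [1.003, 0.477, 0.022, 1.555, -0.011, 1.109, -0.083], TCP at [0.3, -0.605, 0.192] pointing down, gripper open.
Joint ranges: [-2.96, 2.96], [-0.34, 2.1], [-1.41, 1.46], [0.24, 2.44], [-1.37, 4.51], [0.17, 1.92], [-2.96, 2.96]. Speed limits (rad/s): [2.39, 2.39, 3.14, 3.14, 3.14, 3.14, 3.14].

## Interface

Orientations are given as a unit quaternion [w, x, y, z].
In Python, from station import bot, eyes, ticket gives the robot as it stands.
- The arm moves only by the shell command python3 -m crank 'ROWS' [FORCE]. ROWS is text: rows parted by semicolons, each of 7 numbers parted by spaces: the shift along the tool's x, y, z in units of 0.5 m (1.0 is 0.5 m), then the turn, a rotation vector about the tool's x, y, z in units of 180 degrees (1.0 is 180 degrees), then the closure, from 0 (fully open) to 1 (shut). A call has 1 to 20 rows; each row is the pose to reach, as a shift and turn from the pose commanded when the call began, along the tool's axes at that moment, turning the shorter way round; what a row does not reach only later rows make up. A row lasts 1/10 s, in which the tool goes at most 50 mm and 8.59 degrees, less where a joint would pass 70% of its speed; a pose out of reach is approached as far as the arm can. A call with a number of a shift or a turn outside -1 to 1 is refused whole. A call with a gripper value outside its range is refused whole. The fingers move at their own pace and stop on an object; FORCE is the grip in N (left out, the last holds). Time passes only in rows, so rows that repeat a pose let the fingers close. It gives the time, the measured TCP pose, the force, the opening and the grip force at its end, in the units of the state.
- bot.get_obs(): the state, without advancing time (a new reading comes with each control period).
- eyes.read_camera(name): name is "scene" or "top" or "wrist"; returns a dict with "image" (384x512x3 uint8, red, green, blue), "K" (3x3 intrinsics, pixels), "R" (3x3) and "t" (3): a world point X has camera coordinates R X + t. Camera axes: x right, y down, z forward; pixel columns grow to the right and rows downward; lengths in m; the calibration is good to about 2 mm. A picture is of the moment at which its call begins. There is no depth.
- ticket.hand_in(): hands the job in; it is judged then, once.
The state is a dict: "t": time; "q": joint angles; "joint_vel": joint speeds; "joint_torque": joint torques, N m; "eef_pos": TCP position; "tool_rot": TCP orientation; "contact_force": force on the tool from outside, world axes, zero at the start; "torque": the same for the moment, N m; "gripper_width": opening from 0.0 (shut) to 1.0 (fully open); "grasp_force": force on a finger pad.
Only numpy, scipy, OpenCV 4.12 (cv2) and the standard library are available. Lean on these libraries where they do the work, as an engineer would, in place of code of your own. Each camera call takes 0.05 s, during which the arm holds its last target. There are 200 camera calls.

## Working session

There is one attempt and no reset: what is moved stays moved. The work goes in short steps, Python scripts to look and compute and a shell command to move; the robot and the scene stay as the last step left them, time stands still between calls to the robot, and variables do not carry over. Pictures are saved under pics/ and viewed, at most 10 in all, crops included, and the job is handed in when it is done.

```bash
ls; mkdir -p pics; python3 - <<'E'
from station import bot,eyes
import cv2,numpy as np,pickle
d={}
for n in ("scene","top","wrist"):
    c=eyes.read_camera(n); d[n]=c
    cv2.imwrite(f"pics/{n}0.png",cv2.cvtColor(c["image"],cv2.COLOR_RGB2BGR))
    print(n,c["t"],(-c["R"].T@c["t"]).round(3))
pickle.dump(d,open("c0.pkl","wb"))
a=cv2.imread("pics/top0.png");cv2.imwrite("pics/top0b.png",cv2.resize(a,(800,600),interpolation=2))
o=bot.get_obs();print(o)
E
```

```text
pics
scene [ 0.09391794 -0.36661571  1.36108617] [0.998 0.29  0.957]
top [0.08941039 0.5092056  0.96764765] [0.426 0.078 1.008]
wrist [-0.67401673 -0.03740227  0.37908381] [ 0.367 -0.571  0.372]
{'t': 0.15, 'q': array([ 1.00287987,  0.47760523,  0.0223526 ,  1.55622952, -0.01151859,
        1.10932301, -0.08308846]), 'joint_vel': array([ 1.22337610e-03, -3.75820589e-03,  1.22687928e-04, -2.19410579e-03,
       -8.53706224e-04,  2.54877831e-04,  8.05539464e-05]), 'joint_torque': array([ 3.55177101e-03, -5.96922219e+01,  1.61042824e+00, -2.81491917e+01,
        1.25704668e-02,  6.48857313e-03,  1.93944210e-06]), 'eef_pos': array([ 0.29931225, -0.60442247,  0.19155038]), 'tool_rot': array([-6.88492277e-04,  9.73685271e-01,  2.27895758e-01, -2.05738914e-04]), 'contact_force': array([ 0.88147602, -0.0046723 , -0.17312182]), 'torque': array([ 0.01744757, -0.01542139,  0.05461498]), 'grasp_force': 0.0, 'gripper_width': 1.0049091097365335}
```

View pics/top0b.png

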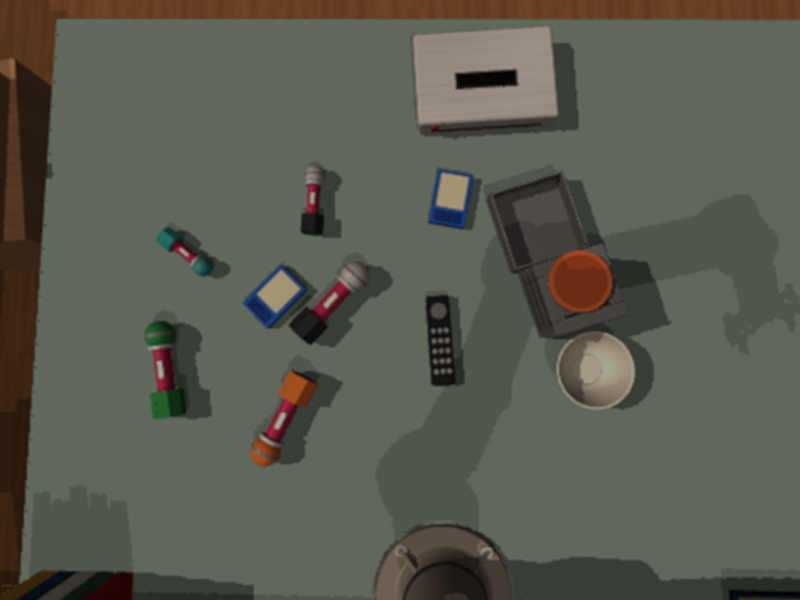

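View pics/scene0.png

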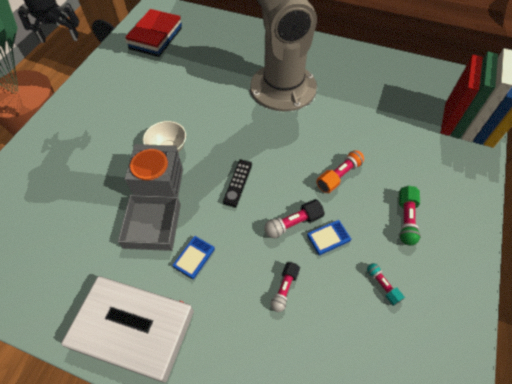

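The top view (800x600) shows two silver-headed, black-footed microphones: a larger one at (330,300) and a smaller one at (312,200). The others are green (163,370), orange (283,420) and turquoise (185,250). The larger silver one fits, and it also has a cartridge beside its foot. I'll confirm it in an enlarged crop.

```bash
python3 - <<'E'
import cv2
a=cv2.imread("pics/top0.png")
m=cv2.resize(a[95:225,145:245],None,fx=4.5,fy=4.5,interpolation=2)  # mic
t=cv2.resize(a[100:270,300:420],None,fx=3.5,fy=3.5,interpolation=2)
h=max(m.shape[0],t.shape[0])
p=[cv2.copyMakeBorder(x,0,600-x.shape[0],0,0,cv2.BORDER_CONSTANT) for x in(m,t[:600])]
o=cv2.hconcat(p)[:, :800]; print(m.shape,t.shape,o.shape)
cv2.imwrite("pics/crop1.png",cv2.hconcat([p[0],p[1]])[:, :800])
E
```

```text
(585, 450, 3) (595, 420, 3) (600, 800, 3)
```

View pics/crop1.png

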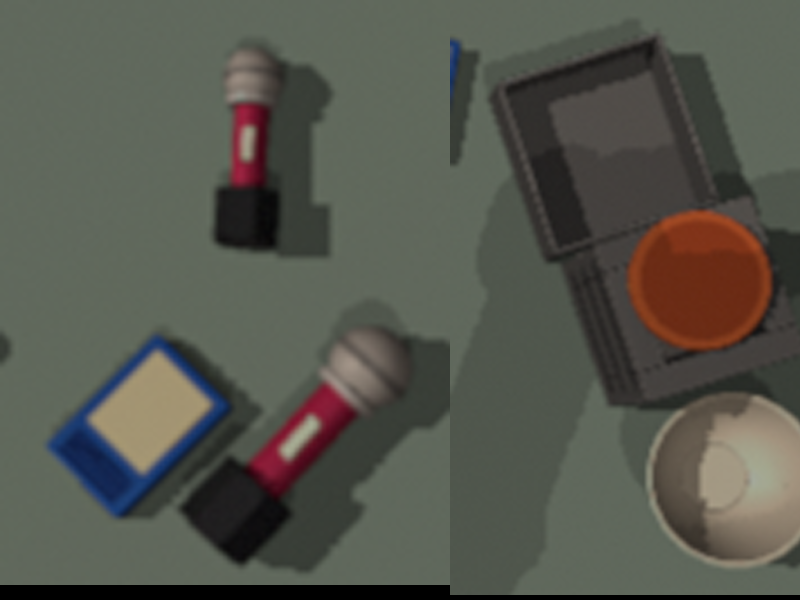

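The crop confirms it: the larger silver mic has its head at crop (370,370) and its foot end at about (211,537), with cart_b beside it. The coaster is at (700,279). The tray rim corners are (495,90), (658,36) and (550,258), and the tray lies opposite the bowl.

```bash
cat > h.py <<'E'
import numpy as np,pickle
from scipy.spatial.transform import Rotation as Ro
def ray(c,u,v,z):
    d=c["R"].T@np.linalg.solve(c["K"],[u,v,1.]); o=-c["R"].T@c["t"]
    return o+d*(z-o[2])/d[2]
def proj(c,X):
    p=c["K"]@(c["R"]@np.asarray(X)+c["t"]); return p[:2]/p[2]
def rel(X,obs):  # world displacement -> tool units
    q=obs["tool_rot"];R=Ro.from_quat([q[1],q[2],q[3],q[0]])
    return R.inv().apply(np.asarray(X)-obs["eef_pos"])/0.5
E
python3 - <<'E'
from h import *
c=pickle.load(open("c0.pkl","rb"))["top"]
M=lambda u,v,z:ray(c,145+(u-2)/4.5,95+(v-2)/4.5,z)
T=lambda u,v,z:ray(c,300+(u-450-1.5)/3.5,100+(v-1.5)/3.5,z)
h=M(370,370,.026);f=M(211,537,.026);print("head",h,"foot",f,np.linalg.norm(h-f),np.degrees(np.arctan2(*(h-f)[1::-1])))
A,B,C=T(495,90,.045),T(658,36,.045),T(550,258,.045)
print("tray",A,B,C,np.linalg.norm(A-B),np.linalg.norm(A-C))
an1=np.degrees(np.arctan2(*(A-C)[1::-1]));an2=np.degrees(np.arctan2(*(A-B)[1::-1]));print("yaw",an1,an2-90)
ctr=(B+C)/2;print("trayc",ctr)
for P in[(752,200),(640,403),(592,260)]:print("towercorner",T(*P,.115))
print("coaster",T(700,279,.124),"bowl",T(738,480,.055))
a=np.radians((an1+an2-90)/2);print("tower",ctr-.138*np.array([np.cos(a),np.sin(a),0]), "bowlpred",ctr-.276*np.array([np.cos(a),np.sin(a),0]))
E
```

```text
head [0.54936413 0.16056547 0.026     ] foot [0.44493004 0.25663717 0.026     ] 0.14190226020841445 -42.611779047028755
tray [ 0.69227508 -0.0747814   0.045     ] [ 0.73666819 -0.20300606  0.045     ] [ 0.55939825 -0.11715861  0.045     ] 0.1356919729258877 0.13947071145033538
yaw 17.688575167550297 19.096545344163204
trayc [ 0.64803322 -0.16008233  0.045     ]
towercorner [ 0.59341111 -0.24856844  0.115     ]
towercorner [ 0.4460961  -0.16637566  0.115     ]
towercorner [ 0.54857847 -0.13314838  0.115     ]
coaster [ 0.53449731 -0.20743152  0.124     ] bowl [ 0.3901566  -0.25588082  0.055     ]
tower [ 0.51708268 -0.2036249   0.045     ] bowlpred [ 0.38613213 -0.24716746  0.045     ]
```

```bash
python3 - <<'E'
from h import *
from station import bot
o=bot.get_obs();print(rel([.4605,-.232,.15],o).round(4), rel([.4605,-.232,.19],o).round(4))
E
```

```text
[ 0.6195 -0.5243  0.0838] [ 0.6195 -0.5244  0.0038]
```

```bash
python3 -m crank '0.62 -0.524 0 0 0 0.044 0.35;0.62 -0.524 0 0 0 0.044 0.35;0.62 -0.524 0 0 0 0.044 0.35;0.62 -0.524 0 0 0 0.044 0.35;0.62 -0.524 0 0 0 0.044 0.35;0.62 -0.524 0 0 0 0.044 0.35;0.62 -0.524 0 0 0 0.044 0.35;0.62 -0.524 0 0 0 0.044 0.35;0.62 -0.524 0 0 0 0.044 0.35;0.62 -0.524 0.084 0 0 0.044 0.35;0.62 -0.524 0.084 0 0 0.044 0.35;0.62 -0.524 0.084 0 0 0.044 0.35;0.62 -0.524 0.084 0 0 0.044 0.35'
python3 - <<'E'
from h import *
from station import bot,eyes
import cv2
o=bot.get_obs();print(o["contact_force"],o["gripper_width"],Ro.from_quat(np.roll(o["tool_rot"],-1)).as_matrix().round(3))
d={}
for n in("wrist","scene"):
    c=d[n]=eyes.read_camera(n)
pickle.dump(d,open("c1.pkl","wb"))
w=cv2.cvtColor(d["wrist"]["image"],4);s=cv2.cvtColor(d["scene"]["image"],4)[100:260,90:215]
s=cv2.resize(s,None,fx=2.4,fy=2.4,interpolation=2)
w=w[:384];o=cv2.hconcat([w,cv2.copyMakeBorder(s,0,0,0,0,0)[:384,:288]]);cv2.imwrite("pics/p2.png",o)
E
```

```text
t: 1.45
eef_pos: [0.4616, -0.2335, 0.1516]
tool_rot: [0.0, 0.987, 0.159, 0.001]
contact_force: [0.1, -0.7, 0.9]
gripper_width: 0.65
grasp_force: 0.0
[ 0.11583383 -0.66374504  0.94008784] 0.6503020041548836 [[ 0.949  0.315  0.001]
 [ 0.315 -0.949 -0.001]
 [ 0.001  0.001 -1.   ]]
```

View pics/p2.png

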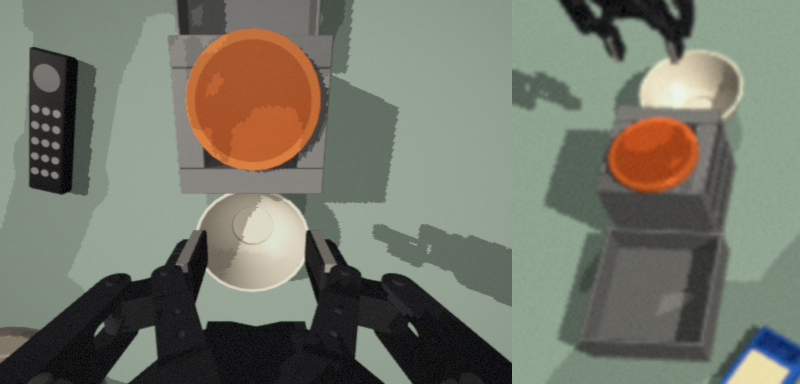

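The wrist view shows the coaster centred at (253,99), with the tower's top corners at (183,193), (322,190), (169,37) and (332,37). The bowl is behind, under the fingers.

```bash
python3 - <<'E'
from h import *
c=pickle.load(open("c1.pkl","rb"))["wrist"]
print("cam",-c["R"].T@c["t"],c["R"][2])
d=np.array([np.cos(np.radians(18.4)),np.sin(np.radians(18.4)),0])
P={}
for n,u,v,z in[("co",253,99,.124),("bl",182,193,.115),("br",322,190,.115),("tl",169,37,.115),("tr",332,37,.115),("bl2",180,170,.115)]:
    P[n]=ray(c,u,v,z);print(n,P[n].round(4),(P[n]-[.4616,-.2335,0])@d)
print("ctr",(P["bl"]+P["tr"]+P["tl"]+P["br"])/4)
print(proj(c,[.4616,-.2335,.1516]))
E
```

```text
cam [ 0.53252756 -0.20974921  0.33236035] [-0.27643571 -0.09241781 -0.95657841]
co [ 0.5378 -0.206   0.124 ] 0.08101860124526905
bl [ 0.448  -0.1725  0.115 ] 0.006382493302328567
br [ 0.4875 -0.2833  0.115 ] 0.00887347402918993
tl [ 0.5591 -0.1357  0.115 ] 0.12338977159500605
tr [ 0.5958 -0.2464  0.115 ] 0.12329159697900996
bl2 [ 0.4668 -0.1662  0.115 ] 0.026157283760045252
ctr [ 0.52262388 -0.20948524  0.115     ]
[255.92368107 216.6623918 ]
```

```bash
python3 -m crank '0.02 -0.008 0 0 0 0 0.35;0.02 -0.008 0.04 0 0 0 0.35;0.02 -0.008 0.06 0 0 0 0.35;0.02 -0.008 0.07 0 0 0 0.35;0.02 -0.008 0.077 0 0 0 0.35;0.02 -0.008 0.077 0 0 0 0.35;0.02 -0.008 0.077 0 0 0 0.35'
```

```text
t: 2.25
eef_pos: [0.4696, -0.2258, 0.1122]
tool_rot: [0.0, 0.987, 0.16, 0.0]
contact_force: [-0.3, 0.6, -0.3]
gripper_width: 0.647
grasp_force: 0.0
```

```bash
python3 -m crank '0.02 0 0 0 0 0 0.35;0.03 0 0 0 0 0 0.35;0.04 0 0 0 0 0 0.35;0.05 0 0 0 0 0 0.35;0.06 0 0 0 0 0 0.35;0.07 0 0 0 0 0 0.35;0.08 0 0 0 0 0 0.35;0.09 0 0 0 0 0 0.35;0.1 0 0 0 0 0 0.35;0.1 0 0 0 0 0 0.35'
python3 - <<'E'
from h import *
from station import bot,eyes
import cv2
c=eyes.read_camera("wrist");pickle.dump(c,open("c2.pkl","wb"))
cv2.imwrite("pics/p3.png",cv2.cvtColor(c["image"],4))
E
```

```text
t: 3.25
eef_pos: [0.5176, -0.2093, 0.1118]
tool_rot: [-0.0, 0.987, 0.16, 0.0]
contact_force: [0.4, -0.0, -0.7]
gripper_width: 0.652
grasp_force: 0.0
```

View pics/p3.png

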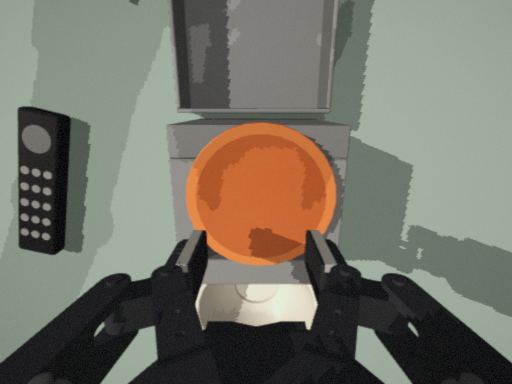

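The coaster is at (261,194) and the fingertips are at about (203,232) and (312,232), at its rear rim.

```bash
python3 - <<'E'
from h import *
c=pickle.load(open("c2.pkl","rb"))
print(ray(c,261,194,.124),ray(c,261,125,.124),ray(c,261,264,.124))
t=np.array([.5176,-.2093,.1118]);d=np.array([.949,.316,0]);n=np.array([-.316,.949,0])
for z in(.118,.125,.14,.16):print(z,[proj(c,t+d*x+n*.0275+[0,0,z-.1118]).round(0) for x in(-.011,.011)])
E
```

```text
[ 0.53857688 -0.20582595  0.124     ] [ 0.58015518 -0.19168756  0.124     ] [ 0.48919132 -0.22261915  0.124     ]
0.118 [array([217., 234.]), array([216., 205.])]
0.125 [array([216., 239.]), array([214., 209.])]
0.14 [array([212., 250.]), array([211., 218.])]
0.16 [array([207., 268.]), array([205., 232.])]
```

```bash
python3 -m crank '-0.03 0 -0.011 0 0 0 0.35;-0.09 0 -0.011 0 0 0 0.8;-0.09 0 -0.011 0 0 0 0.8;-0.09 0 -0.011 0 0 0 0.8;-0.09 0 -0.011 0 0 0 0.8;-0.09 0 -0.011 0 0 0 0.8;-0.09 0 -0.011 0 0 0 0.8'
python3 -m crank '0 0 0.003 0 0 0 0.8;0 0 0.006 0 0 0 0.8;0 0 0.006 0 0 0 0.8'
```

```text
t: 4.0
eef_pos: [0.4745, -0.2237, 0.1173]
tool_rot: [-0.0, 0.987, 0.16, 0.0]
contact_force: [-0.6, -0.3, -0.6]
gripper_width: 0.204
grasp_force: 0.0
t: 4.3
eef_pos: [0.4739, -0.2239, 0.1139]
tool_rot: [-0.0, 0.987, 0.16, -0.0]
contact_force: [-0.2, -0.5, 0.1]
gripper_width: 0.201
grasp_force: 0.0
```

```bash
python3 -m crank '0 0 0.003 0 0 0 0.8;0 0 0.005 0 0 0 0.8;0 0 0.005 0 0 0 0.8'
python3 - <<'E'
from station import eyes
import cv2,pickle
c=eyes.read_camera("wrist");pickle.dump(c,open("c3.pkl","wb"))
s=eyes.read_camera("scene")["image"][95:215,100:220]
w=cv2.cvtColor(c["image"],4)[80:290,150:360]
o=cv2.hconcat([cv2.resize(w,(400,400),interpolation=2),cv2.resize(cv2.cvtColor(s,4),(400,400),interpolation=2)]);cv2.imwrite("pics/p4.png",o)
E
```

```text
t: 4.6
eef_pos: [0.4739, -0.2239, 0.1116]
tool_rot: [-0.0, 0.987, 0.16, -0.0]
contact_force: [0.0, 0.5, -0.7]
gripper_width: 0.2
grasp_force: 0.0
```

View pics/p4.png

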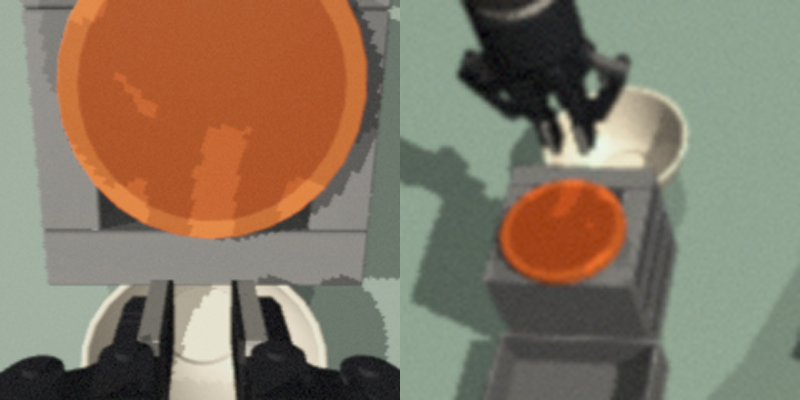

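```bash
python3 - <<'E'
from h import *
from station import bot
import cv2
s=pickle.load(open("c1.pkl","rb"))["scene"];w=pickle.load(open("c3.pkl","rb"))
P=[c["K"]@np.c_[c["R"],c["t"]] for c in(w,s)]
# wrist pixel (tips), scene pixel tips
for a in[(236.6,228),(276,228)]:
  for b in[(156,140.6),(146.5,140)]:
    X=cv2.triangulatePoints(P[0],P[1],np.array(a),np.array(b)).ravel();X=X[:3]/X[3];print(a,b,X.round(4),proj(w,X).round(0),proj(s,X).round(0))
o=bot.get_obs();print(o["eef_pos"],proj(s,o["eef_pos"]),proj(w,o["eef_pos"]))
E
```

```text
(236.6, 228) (156, 140.6) [ 0.4758 -0.2103  0.1473] [235. 231.] [156. 141.]
(236.6, 228) (146.5, 140) [ 0.5038 -0.2095  0.1877] [245. 214.] [147. 139.]
(276, 228) (156, 140.6) [nan nan nan] [nan nan] [nan nan]
(276, 228) (146.5, 140) [nan nan nan] [nan nan] [nan nan]
[ 0.47406049 -0.22400773  0.11177534] [154.69635938 147.19905749] [256.02103639 216.65610628]<stdin>:9: RuntimeWarning: invalid value encountered in divide
```

```bash
python3 -m crank '0 0 0.004 0 0 0 0.8;0 0 0.008 0 0 0 0.8;0 0 0.012 0 0 0 0.8;0 0 0.012 0 0 0 0.8'
python3 -m crank '0 0 0.004 0 0 0 0.8;0 0 0.008 0 0 0 0.8;0 0 0.008 0 0 0 0.8'
python3 - <<'E'
from h import *
from station import bot
for _ in range(1):
    o=bot.get_obs();print(o["contact_force"],o["torque"],o["joint_torque"].round(2))
E
```

```text
t: 5.1
eef_pos: [0.4738, -0.2239, 0.1054]
tool_rot: [-0.0, 0.987, 0.16, -0.0]
contact_force: [0.3, 0.9, 0.3]
gripper_width: 0.198
grasp_force: 0.0
t: 5.4
eef_pos: [0.4739, -0.2239, 0.1015]
tool_rot: [-0.0, 0.987, 0.16, -0.0]
contact_force: [-0.3, 0.7, -0.2]
gripper_width: 0.204
grasp_force: 0.0
[-0.25014085  0.73607685 -0.15024095] [0.00289185 0.00211258 0.06588108] [-1.000e-02 -4.607e+01 -3.600e-01 -2.269e+01  2.000e-02 -6.000e-02
 -1.000e-02]
```

```bash
python3 -m crank '0 0 0.004 0 0 0 0.8;0 0 0.008 0 0 0 0.8;0 0 0.012 0 0 0 0.8;0 0 0.012 0 0 0 0.8'
python3 -m crank '0 0 0.004 0 0 0 0.8;0 0 0.008 0 0 0 0.8;0 0 0.008 0 0 0 0.8'
python3 - <<'E'
from station import eyes
import cv2,pickle
c=eyes.read_camera("wrist");q=eyes.read_camera("scene");pickle.dump((c,q),open("c4.pkl","wb"))
w=cv2.cvtColor(c["image"],4)[160:280,190:310]
s=cv2.cvtColor(q["image"],4)[95:185,115:205]
cv2.imwrite("pics/p5.png",cv2.hconcat([cv2.resize(w,(400,400),interpolation=2),cv2.resize(s,(400,400),interpolation=2)]))
E
```

```text
t: 5.8
eef_pos: [0.4738, -0.2239, 0.0955]
tool_rot: [-0.0, 0.987, 0.16, -0.0]
contact_force: [0.4, -0.3, 0.2]
gripper_width: 0.198
grasp_force: 0.0
t: 6.1
eef_pos: [0.4738, -0.2239, 0.0915]
tool_rot: [-0.0, 0.987, 0.16, -0.0]
contact_force: [0.6, -0.3, -0.2]
gripper_width: 0.2
grasp_force: 0.0
```

View pics/p5.png

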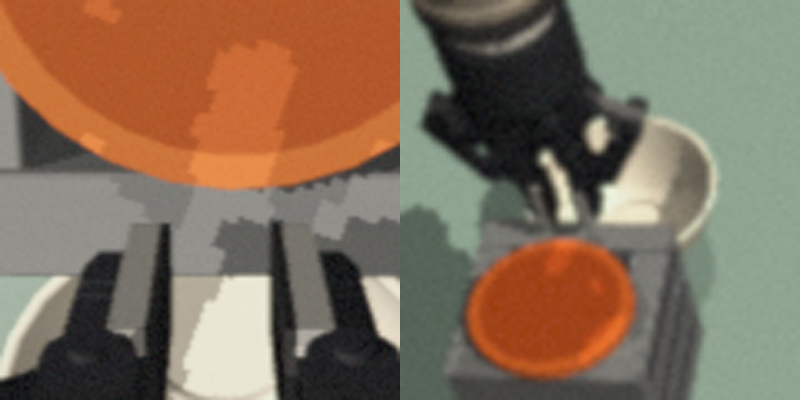

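The tips are over the ledge and nearing it, with their shadows close (crop row 225 in both views). I'll keep probing down gently.

```bash
python3 -m crank '0 0 0.004 0 0 0 0.8;0 0 0.008 0 0 0 0.8;0 0 0.008 0 0 0 0.8'
python3 -m crank '0 0 0.003 0 0 0 0.8;0 0 0.006 0 0 0 0.8;0 0 0.006 0 0 0 0.8' | grep -E 'eef|contact'
python3 - <<'E'
from h import *
w,s=pickle.load(open("c4.pkl","rb"))
# left inner-front tip corner
import cv2
P=[c["K"]@np.c_[c["R"],c["t"]] for c in(w,s)]
a=(190+167*.3,160+225*.3);b=(115+178*.225,95+222*.225)
X=cv2.triangulatePoints(P[0],P[1],np.array(a),np.array(b)).ravel();X=X[:3]/X[3];print(X,a,b,proj(w,X),proj(s,X))
E
```

```text
t: 6.5
eef_pos: [0.4738, -0.2239, 0.0875]
tool_rot: [-0.0, 0.987, 0.16, -0.0]
contact_force: [-0.3, -0.4, 0.6]
gripper_width: 0.198
grasp_force: 0.0
eef_pos: [0.4739, -0.224, 0.0846]
contact_force: [0.5, -0.7, -1.0]
[ 0.48257805 -0.21170304  0.13684446] (240.1, 227.5) (155.05, 144.95) [239.7051914  228.09273905] [155.00824776 145.00847271]
```

```bash
for i in 1; do python3 -m crank '0 0 0.002 0 0 0 0.8;0 0 0.004 0 0 0 0.8;0 0 0.004 0 0 0 0.8' | grep -E 'eef|contact'; python3 -m crank '0 0 0.002 0 0 0 0.8;0 0 0.004 0 0 0 0.8;0 0 0.004 0 0 0 0.8' | grep -E 'eef|contact'; python3 -m crank '0 0 0.002 0 0 0 0.8;0 0 0.004 0 0 0 0.8;0 0 0.004 0 0 0 0.8' | grep -E 'eef|contact'; done
```

```text
eef_pos: [0.474, -0.224, 0.0827]
contact_force: [-0.1, -0.9, 0.0]
eef_pos: [0.474, -0.224, 0.0806]
contact_force: [-0.6, 0.1, 0.3]
eef_pos: [0.474, -0.224, 0.0787]
contact_force: [0.8, 0.4, -0.5]
```

```bash
python3 -m crank '0 0 0.002 0 0 0 0.8;0 0 0.004 0 0 0 0.8;0 0 0.004 0 0 0 0.8' | grep -E 'eef|contact'; python3 -m crank '0 0 0.002 0 0 0 0.8;0 0 0.004 0 0 0 0.8;0 0 0.004 0 0 0 0.8' | grep -E 'eef|contact'; python3 - <<'E'
from h import *
from station import eyes
w=eyes.read_camera("wrist");pickle.dump(w,open("c5.pkl","wb"))
import cv2
cv2.imwrite("pics/p6.png",cv2.resize(cv2.cvtColor(w["image"],4)[150:290,160:350],None,fx=4,fy=4,interpolation=2))
E
```

```text
eef_pos: [0.474, -0.224, 0.0766]
contact_force: [-0.9, -0.1, 1.1]
eef_pos: [0.4741, -0.2241, 0.0763]
contact_force: [-4.9, 1.1, 15.0]
```

View pics/p6.png

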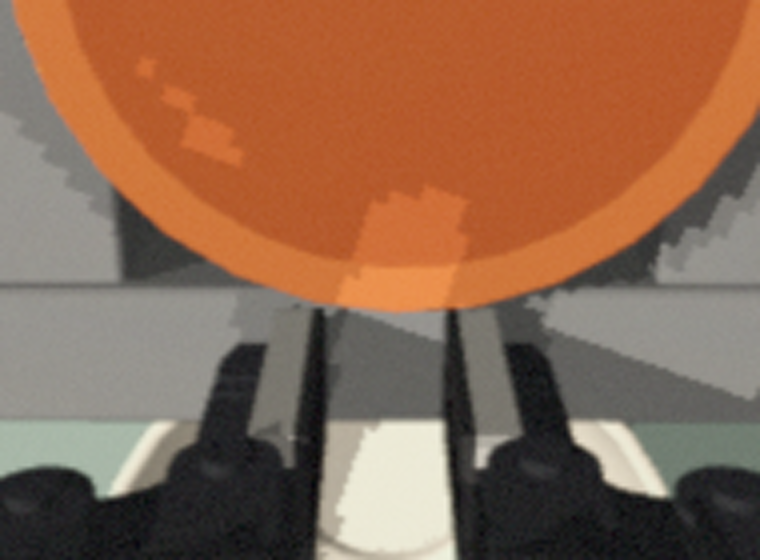

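Contact came at 15 N with the measured z at 0.076, so the real tips sit about 38 mm above the reported TCP. I'll raise 4 mm and push.

```bash
python3 -m crank '0 0 -0.012 0 0 0 0.8;0 0 -0.012 0 0 0 0.8;0.012 0 -0.012 0 0 0 0.8;0.024 0 -0.012 0 0 0 0.8;0.036 0 -0.012 0 0 0 0.8;0.048 0 -0.012 0 0 0 0.8;0.06 0 -0.012 0 0 0 0.8;0.06 0 -0.012 0 0 0 0.8'
python3 - <<'E'
from h import *
from station import eyes
import cv2
w=eyes.read_camera("wrist");h=cv2.cvtColor(w["image"],cv2.COLOR_RGB2HSV);m=cv2.inRange(h,(5,150,90),(18,255,255))
M=cv2.moments(m);u,v=M["m10"]/M["m00"],M["m01"]/M["m00"];print(u,v,M["m00"]/255,ray(w,u,v,.124))
E
```

```text
t: 9.15
eef_pos: [0.5037, -0.2138, 0.0807]
tool_rot: [-0.0, 0.987, 0.161, 0.0]
contact_force: [-0.8, 0.2, 0.4]
gripper_width: 0.201
grasp_force: 0.0
257.89661810947825 125.67894500417121 31166.0 [ 0.5670526  -0.19369652  0.124     ]
```

The coaster is sliding along, centred. I'll keep pushing over the edge.

```bash
python3 -m crank '0.012 0 0 0 0 0 0.8;0.024 0 0 0 0 0 0.8;0.036 0 0 0 0 0 0.8;0.048 0 0 0 0 0 0.8;0.06 0 0 0 0 0 0.8;0.072 0 0 0 0 0 0.8;0.084 0 0 0 0 0 0.8;0.096 0 0 0 0 0 0.8;0.108 0 0 0 0 0 0.8;0.12 0 0 0 0 0 0.8;0.12 0 0 0 0 0 0.8'
python3 - <<'E'
from h import *
from station import eyes
import cv2
d={n:eyes.read_camera(n) for n in("wrist","top","scene")};pickle.dump(d,open("c6.pkl","wb"))
t=cv2.cvtColor(d["scene"]["image"],4)[110:270,90:215]
t=cv2.resize(t,None,fx=2.4,fy=2.4)
cv2.imwrite("pics/p7.png",cv2.hconcat([cv2.cvtColor(d["wrist"]["image"],4),t[:384,:288]]))
E
```

```text
t: 10.3
eef_pos: [0.5605, -0.1949, 0.0809]
tool_rot: [-0.0, 0.987, 0.161, 0.0]
contact_force: [-0.5, 0.3, 0.7]
gripper_width: 0.201
grasp_force: 0.0
```

View pics/p7.png

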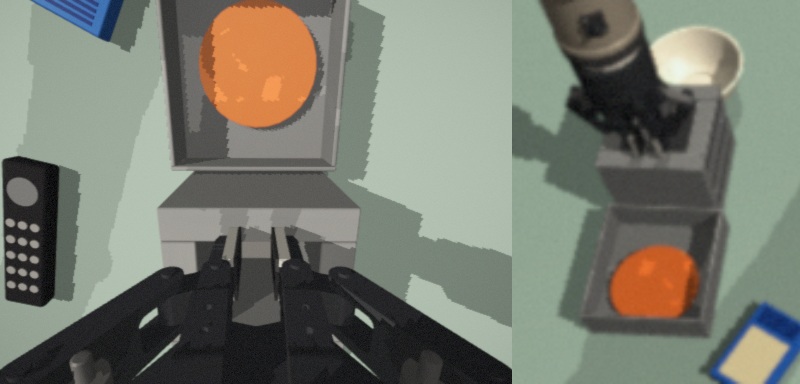

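The coaster lies flat in the tray, at wrist (258,65). Next is the mic. I'll rise, check the tip position against the camera, and compute the approach.

```bash
python3 - <<'E'
from h import *
from station import bot
w=pickle.load(open("c5.pkl","rb"));t=np.array([.4741,-.2241,0]);d=np.array([.949,.316,0]);n=np.array([-.316,.949,0])
for z in(.115,.125):
  for u in(160+318/4,160+447/4):
    X=ray(w,u,150+310/4,z)-t;print(z,"along",X@d,"lat",X@n)
o=bot.get_obs();print(o["q"].round(2))
print(rel([.549,.161,.19],o),rel([.549,.161,.0809],o),rel([.5605,-.1949,.15],o))
E
```

```text
0.115 along 0.009476302351473464 lat 0.009427267385994276
0.115 along 0.009471887454514188 lat -0.009035373894267878
0.125 along 0.014097033501527903 lat 0.008769422932365404
0.125 along 0.014092929475271307 lat -0.008393189304789607
[ 0.33  0.47 -0.13  1.85  0.08  0.83 -1.09]
[ 0.20598397 -0.68330051 -0.2186089 ] [ 2.06072834e-01 -6.83287304e-01 -4.08921777e-04] [ 0.00298364 -0.00067874 -0.13856755]
```

```bash
python3 -m crank '0 0 -0.08 0 0 0 0.8;0.206 -0.683 -0.08 0 0 -0.661 0;0.206 -0.683 -0.08 0 0 -0.661 0;0.206 -0.683 -0.08 0 0 -0.661 0;0.206 -0.683 -0.08 0 0 -0.661 0;0.206 -0.683 -0.08 0 0 -0.661 0;0.206 -0.683 -0.08 0 0 -0.661 0;0.206 -0.683 -0.08 0 0 -0.661 0;0.206 -0.683 -0.08 0 0 -0.661 0;0.206 -0.683 -0.08 0 0 -0.661 0;0.206 -0.683 -0.08 0 0 -0.661 0;0.206 -0.683 -0.08 0 0 -0.661 0;0.206 -0.683 -0.08 0 0 -0.661 0;0.206 -0.683 -0.08 0 0 -0.661 0;0.206 -0.683 -0.08 0 0 -0.661 0;0.206 -0.683 -0.08 0 0 -0.661 0;0.206 -0.683 -0.08 0 0 -0.661 0;0.206 -0.683 -0.08 0 0 -0.661 0'
python3 - <<'E'
from h import *
from station import bot,eyes
import cv2
o=bot.get_obs();print(o["q"].round(2))
w=eyes.read_camera("wrist");pickle.dump(w,open("c7.pkl","wb"))
a=cv2.cvtColor(w["image"],4);cv2.imwrite("pics/p8.png",cv2.resize(a,(800,600),interpolation=2))
E
```

```text
t: 12.25
eef_pos: [0.5492, 0.1608, 0.1208]
tool_rot: [0.0, 0.364, 0.931, -0.0]
contact_force: [0.0, 1.2, 0.1]
gripper_width: 0.995
grasp_force: 0.0
[ 0.14  0.48 -0.69  1.84  0.36  0.96  0.11]
```

View pics/p8.png

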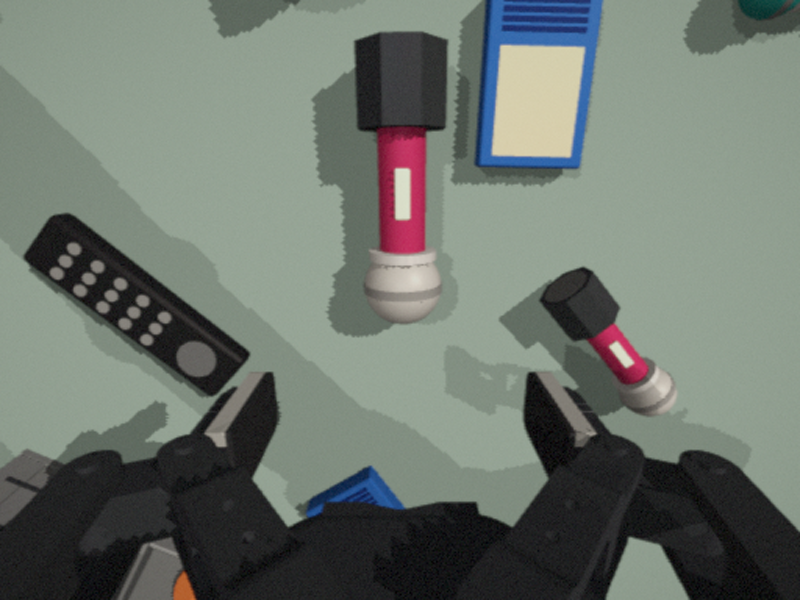

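The mic runs straight up the picture, with its head at (402,286) of 800x600 and its foot at (401,35). It is aligned with the tool and nothing sits near the fingers' landing spots.

```bash
python3 - <<'E'
from h import *
from station import bot
w=pickle.load(open("c7.pkl","rb"))
X=ray(w,402/1.5625,286/1.5625,.026);print(X,ray(w,401/1.5625,35/1.5625,.045))
o=bot.get_obs();print(rel([X[0],X[1],-.035],o),o["eef_pos"])
E
```

```text
[0.55178384 0.16107093 0.026     ] [0.44551302 0.25817811 0.045     ]
[-0.0033432   0.00377594  0.31168304] [0.54924917 0.1608568  0.12084116]
```

```bash
python3 -m crank '-0.003 0.004 0.1 0 0 0 0;-0.003 0.004 0.2 0 0 0 0;-0.003 0.004 0.26 0 0 0 0;-0.003 0.004 0.29 0 0 0 0;-0.003 0.004 0.31 0 0 0 0;-0.003 0.004 0.31 0 0 0 0;-0.003 0.004 0.31 0 0 0 0'
python3 -m crank '0 0 0 0 0 0 1;0 0 0 0 0 0 1;0 0 0 0 0 0 1;0 0 0 0 0 0 1;0 0 0 0 0 0 1;0 0 0 0 0 0 1;0 0 0 0 0 0 1;0 0 0 0 0 0 1' 90
```

```text
t: 13.0
eef_pos: [0.5528, 0.162, -0.0329]
tool_rot: [0.001, 0.363, 0.932, 0.001]
contact_force: [-0.2, 0.3, 0.3]
gripper_width: 0.998
grasp_force: 0.0
t: 13.8
eef_pos: [0.5529, 0.1618, -0.0327]
tool_rot: [0.001, 0.363, 0.932, 0.001]
contact_force: [-1.1, -1.0, 8.5]
gripper_width: 0.574
grasp_force: 91.4
```

```bash
python3 -m crank '0 0 -0.02 0 0 0 1;0 0 -0.04 0 0 0 1;0 0 -0.07 0 0 0 1;0 0 -0.1 0 0 0 1;0 0 -0.1 0 0 0 1;0 0 -0.1 0 0 0 1'
python3 - <<'E'
from h import *
from station import eyes
import cv2
w=eyes.read_camera("wrist");pickle.dump(w,open("c8.pkl","wb"))
h=cv2.cvtColor(w["image"],cv2.COLOR_RGB2HSV);m=cv2.inRange(h,(165,140,80),(179,255,255))
n,_,st,ce=cv2.connectedComponentsWithStats(m)
for i in np.argsort(-st[1:,4])[:3]+1:print(st[i],ce[i].round(1))
E
```

```text
t: 14.4
eef_pos: [0.5521, 0.1613, 0.0164]
tool_rot: [0.001, 0.363, 0.932, 0.0]
contact_force: [-0.5, -0.4, -4.7]
gripper_width: 0.57
grasp_force: 93.3
[ 218   37   69  186 9875] [253.5 124.9]
[ 435  261   54   50 1116] [463.6 287.3]
```

```bash
python3 -m crank '0 0 -0.06 0 0 0 1;0 0 -0.12 0 0 0 1;0 0 -0.18 0 0 0 1;0 0 -0.24 0 0 0 1;0 0 -0.3 0 0 0 1;0 0 -0.36 0 0 0 1;0 0 -0.4 0 0 0 1;0 0 -0.42 0 0 0 1;0 0 -0.42 0 0 0 1;0 0 -0.42 0 0 0 1'
python3 -m crank '0 0 0 0 0 0 1;0 0 0 0 0 0 1;0 0 0 0 0 0 1;0 0 0 0 0 0 1;0 0 0 0 0 0 1;0 0 0 0 0 0 1;0 0 0 0 0 0 1;0 0 0 0 0 0 1;0 0 0 0 0 0 1;0 0 0 0 0 0 1;0 0 0 0 0 0 1;0 0 0 0 0 0 1' 28
cat > look.py <<'E'
from h import *
from station import eyes,bot
import cv2,sys
d={n:eyes.read_camera(n) for n in("wrist","scene","top")};pickle.dump(d,open(sys.argv[1],"wb"))
for k,w in d.items():
    h=cv2.cvtColor(w["image"],cv2.COLOR_RGB2HSV);m=cv2.inRange(h,(165,140,60),(179,255,255))
    n,_,st,ce=cv2.connectedComponentsWithStats(m)
    for i in np.argsort(-st[1:,4])[:5]+1:print(k,st[i],ce[i].round(1))
    print(k,"tcp+61",proj(w,bot.get_obs()["eef_pos"]+[0,0,.061]).round(0),"85 below",proj(w,bot.get_obs()["eef_pos"]+[0,0,-.0]).round(0))
E
python3 look.py c9.pkl
```

```text
t: 15.45
eef_pos: [0.551, 0.1609, 0.2243]
tool_rot: [-0.001, 0.363, 0.932, -0.001]
contact_force: [-0.9, 0.1, -3.4]
gripper_width: 0.574
grasp_force: 93.4
t: 16.65
eef_pos: [0.5517, 0.1615, 0.2258]
tool_rot: [0.0, 0.363, 0.932, 0.0]
contact_force: [-0.4, -0.9, -3.7]
gripper_width: 0.571
grasp_force: 93.4
wrist [ 222   46   64  172 8519] [254.6 130.2]
wrist [444  10  39  20 489] [463.5  20. ]
wrist [344 180  30  31 341] [359.1 195.9]
wrist tcp+61 [255. 262.] 85 below [255. 216.]
scene [293 156  27  18 223] [308.7 165.3]
scene [404 202  11  21 173] [408.5 212. ]
scene [279 274  15  22 125] [285.8 283.9]
scene [334 160  20  17 125] [344.5 168.1]
scene [376 274  16  18  93] [383.1 282.8]
scene tcp+61 [277. 173.] 85 below [276. 188.]
top [170 256  20  26 203] [179.6 269.1]
top [ 98 223  12  27 176] [104.1 236.1]
top [181 185  13  14 107] [187.3 192.3]
top [110 155  16  13  62] [117.3 160.5]
top tcp+61 [216. 160.] 85 below [219. 164.]
```

Grip force stayed at 93 N, so I'll try re-commanding with a different closure.

```bash
python3 -m crank '0 0 0 0 0 0 0.9;0 0 0 0 0 0 0.9;0 0 0 0 0 0 0.9' 28; python3 -m crank '0 0 0 0 0 0 0.6;0 0 0 0 0 0 0.6;0 0 0 0 0 0 0.6' 28|tail -2;  python3 -m crank '0 0 0 0 0 0 0.47;0 0 0 0 0 0 0.47;0 0 0 0 0 0 0.47' 28|tail -2
```

```text
t: 17.1
eef_pos: [0.5517, 0.1614, 0.2258]
tool_rot: [0.0, 0.363, 0.932, -0.0]
contact_force: [0.1, -0.2, -3.6]
gripper_width: 0.575
grasp_force: 93.4
gripper_width: 0.578
grasp_force: 93.4
gripper_width: 0.574
grasp_force: 93.4
```

```bash
python3 -m crank '0 0 0 0 0 0 0.44;0 0 0 0 0 0 0.44' 28|tail -2; python3 -m crank '0 0 0 0 0 0 0.43;0 0 0 0 0 0 0.43' 28|tail -2;  python3 -m crank '0 0 0 0 0 0 0.425;0 0 0 0 0 0 0.425' 28|tail -2
```

```text
gripper_width: 0.577
grasp_force: 93.4
gripper_width: 0.573
grasp_force: 87.8
gripper_width: 0.574
grasp_force: 72.0
```

Grip follows the closure position, about 3 N per 0.001. I'll ease off gradually.

```bash
python3 -m crank '0 0 0 0 0 0 0.42;0 0 0 0 0 0 0.418;0 0 0 0 0 0 0.418' 28|tail -2; python3 -m crank '0 0 0 0 0 0 0.415;0 0 0 0 0 0 0.413;0 0 0 0 0 0 0.413;0 0 0 0 0 0 0.413' 28|tail -2; python3 look.py c10.pkl | grep -E "wrist|scene" | head -5
```

```text
gripper_width: 0.584
grasp_force: 50.2
gripper_width: 0.586
grasp_force: 36.4
wrist [235 180  41  34 706] [254.4 196.5]
wrist [444  10  39  21 490] [463.3  20.5]
wrist [344 181  30  31 338] [359.  196.2]
wrist tcp+61 [255. 263.] 85 below [255. 216.]
scene [404 202  11  21 173] [408.5 212. ]
```

```bash
python3 -m crank '0 0 0 0 0 0 0.413;0 0 0 0 0 0 0.413;0 0 0 0 0 0 0.413;0 0 0 0 0 0 0.413;0 0 0 0 0 0 0.413'
python3 look.py c11.pkl | grep wrist | head -1
python3 - <<'E'
from h import *
from station import bot
import cv2
d=pickle.load(open("c11.pkl","rb"));w=d["wrist"];s=d["scene"];o=bot.get_obs();e=o["eef_pos"]
H=e+[0,0,.061]
for k,c in(("wrist",w),("scene",s)):
  print(k,[(a,proj(c,H-[0,0,a]).round(0)) for a in(0,.03,.065,.099,.144)])
x=Ro.from_quat(np.roll(o["tool_rot"],-1)).apply([1,0,0])
for t in(.1,.2,.4):print(t,proj(w,H+.065*(np.sin(t)*x-[0,0,np.cos(t)])).round(0),proj(w,H+.144*(np.sin(t)*x-[0,0,np.cos(t)])).round(0))
g=cv2.cvtColor(w["image"],cv2.COLOR_RGB2GRAY);print(g[100:235:4,254])
h=cv2.cvtColor(s["image"],cv2.COLOR_RGB2HSV);m=cv2.inRange(h,(160,90,40),(179,255,255))
n,_,st,ce=cv2.connectedComponentsWithStats(m);print([(st[i],ce[i].round(0)) for i in range(1,n) if st[i,4]>15])
E
```

```text
t: 19.65
eef_pos: [0.5517, 0.1615, 0.2258]
tool_rot: [0.0, 0.363, 0.932, 0.0]
contact_force: [0.1, -0.2, -3.1]
gripper_width: 0.59
grasp_force: 36.4
wrist [235 181  41  33 679] [254.4 197.1]
wrist [(0, array([255., 262.])), (0.03, array([255., 235.])), (0.065, array([255., 214.])), (0.099, array([255., 199.])), (0.144, array([255., 185.]))]
scene [(0, array([277., 173.])), (0.03, array([277., 181.])), (0.065, array([276., 189.])), (0.099, array([276., 197.])), (0.144, array([275., 207.]))]
0.1 [255. 206.] [255. 171.]
0.2 [255. 198.] [255. 157.]
0.4 [255. 182.] [255. 129.]
[163 165 162 163 164 163 164 164 166 164 163 164 165 162  89  42  40  42
  53  54  66  75 111 180 182 184 223  80 158 203 112 116 163 172]
[(array([334, 159,  20,  19, 150], dtype=int32), array([345., 168.])), (array([269, 190,  14,  15, 180], dtype=int32), array([276., 197.])), (array([404, 202,  12,  22, 208], dtype=int32), array([409., 213.])), (array([376, 273,  16,  19, 114], dtype=int32), array([383., 283.])), (array([278, 274,  16,  23, 158], dtype=int32), array([286., 284.]))]
```

```bash
cat > fit.py <<'E'
from h import *
from station import bot
import cv2,sys
from scipy.optimize import least_squares
d=pickle.load(open(sys.argv[1],"rb"));w=d["wrist"];s=d["scene"];o=bot.get_obs();e=o["eef_pos"]
x=Ro.from_quat(np.roll(o["tool_rot"],-1)).apply([1,0,0]);z=np.array([0,0,1.])
sc=-s["R"].T@s["t"]-e;sc[2]=0;sc/=np.linalg.norm(sc)
def col(c,u,v0,v1):
    return cv2.cvtColor(c["image"],cv2.COLOR_RGB2HSV)[v0:v1,u]
print("scene col");print([tuple(p) for p in col(s,275,186,232,)])
def pts(p):
    t,l=p;ax=np.sin(t)*x-np.cos(t)*z;n=np.cos(t)*x+np.sin(t)*z;H=e+[0,0,.0587-l]
    b=H+.099*ax
    return [proj(w,b+.015*n)[1],min(proj(w,H+.144*ax+.027*n)[1],proj(w,b+.027*n)[1]),proj(s,b+.015*sc)[1],proj(s,H+.144*ax+.026*sc)[1],proj(w,H+.099*ax+.027*n)[1]]
for p in[(0,0),(.1,0),(.2,0),(-.1,0),(0,.015),(.1,.015)]:print(p,np.round(pts(p),1))
E
python3 fit.py c11.pkl
```

```text
scene col
[(np.uint8(17), np.uint8(27), np.uint8(66)), (np.uint8(30), np.uint8(18), np.uint8(71)), (np.uint8(20), np.uint8(18), np.uint8(83)), (np.uint8(15), np.uint8(28), np.uint8(92)), (np.uint8(179), np.uint8(53), np.uint8(96)), (np.uint8(175), np.uint8(163), np.uint8(105)), (np.uint8(171), np.uint8(215), np.uint8(108)), (np.uint8(172), np.uint8(204), np.uint8(109)), (np.uint8(171), np.uint8(233), np.uint8(104)), (np.uint8(172), np.uint8(213), np.uint8(109)), (np.uint8(171), np.uint8(206), np.uint8(109)), (np.uint8(171), np.uint8(204), np.uint8(109)), (np.uint8(170), np.uint8(212), np.uint8(106)), (np.uint8(171), np.uint8(210), np.uint8(108)), (np.uint8(171), np.uint8(200), np.uint8(107)), (np.uint8(171), np.uint8(214), np.uint8(106)), (np.uint8(171), np.uint8(211), np.uint8(105)), (np.uint8(173), np.uint8(182), np.uint8(98)), (np.uint8(177), np.uint8(101), np.uint8(71)), (np.uint8(170), np.uint8(29), np.uint8(52)), (np.uint8(100), np.uint8(19), np.uint8(41)), (np.uint8(84), np.uint8(33), np.uint8(39)), (np.uint8(150), np.uint8(15), np.uint8(33)), (np.uint8(165), np.uint8(20), np.
[... 549 characters left out ...]
(np.uint8(61), np.uint8(33), np.uint8(170)), (np.uint8(60), np.uint8(31), np.uint8(171)), (np.uint8(63), np.uint8(31), np.uint8(171)), (np.uint8(60), np.uint8(31), np.uint8(171)), (np.uint8(61), np.uint8(32), np.uint8(169)), (np.uint8(61), np.uint8(33), np.uint8(172)), (np.uint8(60), np.uint8(30), np.uint8(170)), (np.uint8(59), np.uint8(31), np.uint8(171)), (np.uint8(62), np.uint8(30), np.uint8(170)), (np.uint8(58), np.uint8(28), np.uint8(172))]
(0, 0) [181.2 157.7 203.2 216.5 167.3]
(0.1, 0) [170.4 143.7 201.4 214.  156.3]
(0.2, 0) [159.6 129.4 199.5 211.2 145.3]
(-0.1, 0) [192.1 171.6 204.7 218.7 178.3]
(0, 0.015) [176.9 155.2 206.3 219.4 163.7]
(0.1, 0.015) [166.6 141.8 204.6 216.9 153.3]
```

The fit shows the mic hanging vertical (zero tilt, no slip). I'll regrip firmly and work out the bay position again from the clear view.

```bash
python3 -m crank '0 0 -0.01 0 0 0 1;0 0 -0.02 0 0 0 1;0 0 -0.03 0 0 0 1;0 0 -0.03 0 0 0 1;0 0 -0.03 0 0 0 1' 90
python3 - <<'E'
from h import *
from station import bot
w=pickle.load(open("c6.pkl","rb"))["wrist"];d=np.array([.949,.316,0])
a,b=ray(w,159,209,.115),ray(w,357,208,.115);print(a,b,np.linalg.norm(a-b),(a+b)/2-.06*d,np.degrees(np.arctan2(*(a-b)[1::-1]))-90)
c,e=ray(w,159,242,.115),ray(w,358,241,.115);print((c+e)/2-.038*d)
o=bot.get_obs();print(rel([.5215,-.2085,o["eef_pos"][2]],o))
E
```

```text
t: 20.3
eef_pos: [0.5518, 0.1614, 0.2411]
tool_rot: [0.0, 0.363, 0.932, 0.0]
contact_force: [0.2, 0.2, -3.4]
gripper_width: 0.573
grasp_force: 93.3
[ 0.56069881 -0.13577892  0.115     ] [ 0.59754033 -0.24411035  0.115     ] 0.11442463110698539 [ 0.52217957 -0.20890464  0.115     ] 18.782221733898126
[ 0.52310293 -0.208983    0.115     ]
[-4.56180821e-01 -5.85684770e-01 -3.68050230e-05]
```

```bash
python3 -m crank '-0.015 -0.02 0 0 0 0 1;-0.04 -0.05 0 0 0 0 1;-0.07 -0.09 0 0 0 0 1;-0.1 -0.13 0 0 0 0 1;-0.13 -0.17 0 0 0 0 1;-0.165 -0.21 0 0 0 0 1;-0.195 -0.25 0 0 0 0 1;-0.225 -0.29 0 0 0 0 1;-0.255 -0.33 0 0 0 0 1;-0.29 -0.37 0 0 0 0 1;-0.32 -0.41 0 0 0 0 1;-0.35 -0.45 0 0 0 0 1;-0.38 -0.49 0 0 0 0 1;-0.41 -0.53 0 0 0 0 1;-0.435 -0.56 0 0 0 0 1;-0.45 -0.578 0 0 0 0 1;-0.456 -0.586 0 0 0 0 1;-0.456 -0.586 0 0 0 0 1;-0.456 -0.586 0 0 0 0 1'
python3 look.py c12.pkl | grep wrist | head -3
python3 - <<'E'
from h import *
from station import bot
o=bot.get_obs();print(o["q"].round(2),rel([.522,-.209,o["eef_pos"][2]],o))
E
python3 fit.py c12.pkl | tail -6 | head -2
```

```text
t: 22.2
eef_pos: [0.5214, -0.2073, 0.2408]
tool_rot: [-0.0, 0.363, 0.932, 0.0]
contact_force: [-1.0, 0.5, -4.4]
gripper_width: 0.573
grasp_force: 93.6
wrist [235 180  41  33 692] [254.5 196.4]
wrist [499 205   1   1   1] [499. 205.]
wrist tcp+61 [255. 262.] 85 below [255. 216.]
[ 0.75  0.3  -0.59  1.74  0.18  1.15  0.93] [-2.97046630e-03 -1.71362203e-03 -5.74627003e-07]
(0, 0) [181.4 157.9 145.  158.9 167.4]
(0.1, 0) [170.5 143.9 143.5 156.7 156.5]
```

```bash
python3 -m crank '-0.003 -0.002 0.02 0 0 0 1;-0.003 -0.002 0.045 0 0 0 1;-0.003 -0.002 0.07 0 0 0 1;-0.003 -0.002 0.09 0 0 0 1;-0.003 -0.002 0.11 0 0 0 1;-0.003 -0.002 0.12 0 0 0 1;-0.003 -0.002 0.12 0 0 0 1'
python3 -m crank '0 0 0.02 0 0 0 1;0 0 0.045 0 0 0 1;0 0 0.07 0 0 0 1;0 0 0.095 0 0 0 1;0 0 0.12 0 0 0 1;0 0 0.14 0 0 0 1;0 0 0.155 0 0 0 1;0 0 0.16 0 0 0 1;0 0 0.16 0 0 0 1'
```

```text
t: 23.05
eef_pos: [0.5212, -0.2102, 0.1798]
tool_rot: [-0.001, 0.363, 0.932, 0.0]
contact_force: [-0.1, 0.0, -3.3]
gripper_width: 0.57
grasp_force: 93.7
t: 23.95
eef_pos: [0.5216, -0.2103, 0.1006]
tool_rot: [-0.0, 0.363, 0.932, 0.0]
contact_force: [-0.8, 0.3, -4.0]
gripper_width: 0.571
grasp_force: 93.7
```

Foot about 9 mm above the bay floor, no wall contact. Now small steps to touch.

```bash
python3 -m crank '0 0 0.006 0 0 0 1;0 0 0.012 0 0 0 1;0 0 0.012 0 0 0 1' | grep -E 'eef|contact'; python3 -m crank '0 0 0.003 0 0 0 1;0 0 0.003 0 0 0 1' | grep -E 'eef|contact';python3 -m crank '0 0 0.003 0 0 0 1;0 0 0.003 0 0 0 1' | grep -E 'eef|contact'
```

```text
eef_pos: [0.522, -0.2104, 0.095]
contact_force: [-0.3, 0.7, -2.6]
eef_pos: [0.5229, -0.2109, 0.0949]
contact_force: [-1.2, -0.1, 6.4]
eef_pos: [0.5238, -0.2115, 0.0948]
contact_force: [-3.2, -0.0, 15.4]
```

```bash
python3 -m crank '0 0 -0.004 0 0 0 1;0 0 -0.004 0 0 0 1;0 0 -0.004 0 0 0 0.42;0 0 -0.004 0 0 0 0.41;0 0 -0.004 0 0 0 0.405;0 0 -0.004 0 0 0 0.4;0 0 -0.004 0 0 0 0.4;0 0 -0.004 0 0 0 0.395'
python3 -m crank '0 0 0 0 0 0 0.38;0 0 0 0 0 0 0.36;0 0 0 0 0 0 0.3;0 0 0 0 0 0 0;0 0 0 0 0 0 0;0 0 0 0 0 0 0;0 0 0 0 0 0 0;0 0 0 0 0 0 0'
python3 look.py c13.pkl|grep wrist|head -1
```

```text
t: 25.45
eef_pos: [0.5218, -0.2102, 0.0938]
tool_rot: [0.0, 0.363, 0.932, 0.0]
contact_force: [-0.9, 0.5, 2.6]
gripper_width: 0.605
grasp_force: 2.2
t: 26.25
eef_pos: [0.5217, -0.2103, 0.0938]
tool_rot: [0.0, 0.363, 0.932, 0.0]
contact_force: [0.1, -1.3, -0.8]
gripper_width: 1.002
grasp_force: 0.0
wrist [236 177  38  24 375] [254.7 188.2]
```

Released. I'll withdraw straight up and away, then check.

```bash
python3 -m crank '0 0 -0.03 0 0 0 0;0 0 -0.08 0 0 0 0;0 0 -0.15 0 0 0 0;0 0 -0.22 0 0 0 0;0 0 -0.28 0 0 0 0;0 0 -0.3 0 0 0 0;0 0 -0.3 0 0 0 0'
python3 - <<'E'
from h import *
from station import eyes,bot
import cv2
w=eyes.read_camera("wrist");top=eyes.read_camera("top");o=bot.get_obs()
e=o["eef_pos"];print(e,o["contact_force"])
D=np.array([.5222,-.209,0])
for z in(.15,.1,.06):print(z,proj(w,D+[0,0,z]).round(0))
h=cv2.cvtColor(w["image"],cv2.COLOR_RGB2HSV);m=cv2.inRange(h,(165,140,40),(179,255,255))
n,_,st,ce=cv2.connectedComponentsWithStats(m)
print([(st[i],ce[i].round(0)) for i in range(1,n) if st[i,4]>20])
ball=cv2.inRange(h,(0,0,150),(179,45,255));n,_,st,ce=cv2.connectedComponentsWithStats(ball)
print([(st[i],ce[i].round(0)) for i in range(1,n) if st[i,4]>150])
u,v=proj(w,D+[0,0,.15]).round().astype(int);print([tuple(map(int,h[y,u])) for y in range(v-55,min(v+40,384),5)]);print([tuple(map(int,h[v,x])) for x in range(u-60,u+61,6)])
m=cv2.inRange(cv2.cvtColor(top["image"],cv2.COLOR_RGB2HSV),(5,150,60),(18,255,255));n,_,st,ce=cv2.connectedComponentsWithStats(m)
print([(ray(top,*ce[i],.012).round(3),st[i,4]) for i in range(1,n) if st[i,4]>60])
E
```

```text
t: 27.1
eef_pos: [0.5227, -0.2105, 0.246]
tool_rot: [0.002, 0.363, 0.932, -0.0]
contact_force: [0.2, -0.0, -0.7]
gripper_width: 1.001
grasp_force: 0.0
[ 0.52100268 -0.21026472  0.24305455] [-0.09708833 -0.34118572  0.05120816]
0.15 [256. 180.]
0.1 [256. 169.]
0.06 [256. 163.]
[]
[(array([    0,     0,   350,   336, 70326], dtype=int32), array([144., 156.])), (array([  362,     0,   150,   232, 19503], dtype=int32), array([452.,  92.])), (array([ 237,  154,   41,   42, 1362], dtype=int32), array([257., 175.])), (array([ 408,  202,  104,   94, 3635], dtype=int32), array([467., 254.])), (array([ 469,  265,   43,   54, 1307], dtype=int32), array([495., 294.])), (array([ 87, 345,  36,  38, 603], dtype=int32), array([105., 360.])), (array([395, 345,  28,  24, 284], dtype=int32), array([407., 354.]))]
[(30, 10, 132), (21, 14, 128), (30, 21, 99), (100, 102, 15), (100, 53, 29), (0, 96, 85), (18, 26, 169), (19, 23, 189), (17, 23, 198), (19, 20, 205), (19, 20, 206), (18, 22, 199), (17, 25, 187), (19, 23, 174), (17, 27, 152), (18, 25, 104), (24, 13, 102), (20, 18, 130), (19, 16, 130)]
[(24, 10, 127), (26, 16, 130), (23, 9, 111), (75, 7, 72), (45, 10, 51), (0, 16, 49), (23, 29, 115), (17, 24, 149), (18, 22, 173), (18, 23, 192), (18, 22, 199), (18, 23, 202), (19, 22, 196), (19, 24, 181), (8, 18, 56), (0, 6, 45), (17, 15, 119), (19, 16, 129), (25, 12, 128), (18, 12, 110), (9, 143, 93)]
[(array([1.049, 0.186, 0.012]), np.int32(7026)), (array([ 0.665, -0.163,  0.012]), np.int32(974)), (array([0.439, 0.772, 0.012]), np.int32(1501)), (array([0.348, 0.261, 0.012]), np.int32(336)), (array([0.244, 0.313, 0.012]), np.int32(97)), (array([0.225, 0.322, 0.012]), np.int32(76)), (array([0.106, 0.774, 0.012]), np.int32(218)), (array([0.057, 0.752, 0.012]), np.int32(85))]
```

The ball head is at wrist (257,177) against a predicted (256,180), so the mic stands upright on the bay axis. The coaster is in the tray at (0.665,-0.163).

```bash
python3 -c "
from station import ticket
print(ticket.hand_in())"
```

```text
the job is handed in; nothing more can be done
None
```

The microphone stands head up and released in the bay, the coaster lies in the tray, and the job was handed in at about 27 s; hand-in returned no verdict, and I did not re-measure the bowl, remote and cartridges.

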